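Square a leaning row of relay modules in a test socket and swing its clamp lever shut

TASK

The flat modules in the test socket have slumped: stand the stray relay that is on the socket block upright on the trolley instead, well clear of the block, and push the row of modules fully upright and flush against the backstop while the red clamp lever is still open. Then swing the lever fully shut across the front of the row. Leave the contactor, terminal row and double breaker near the block where they stand.

Things in the scene. Friction and masses are not known exactly. Their poses are not given: they have to be found in the camera images.
- socket_block: fixed grey plate 160 (x) x 130 (y) x 12 mm, origin at the centre of its underside; +x points to the backstop, z up. In its frame, mm: the row stands on the plate's top, z = 12; aluminium backstop, face at x = +60, 78 wide, up to z = 78; cheeks, inner faces at y = -31 and +31, x = -1 to +61, up to z = 26, guide the modules' feet; at x < -5 the plate is flat and open
- row_front (a point): point fixed to the block (block x = +28, y = 0, z = 12 mm) on its floor where the front face of the row lies once the row is squared. At the start the front module's foot reaches out 26 mm further, to block x = +2 mm (lowest edge of its face 3 mm above the floor), and its face slopes back to the backstop with height
- clamp_lever (a joint): red lever on an upright hinge; 0 = fully shut (arm points to block -y, across the front of the row), 1.57 = points to block -x, 2.0 = open stop, swung out to +y. Shuts counter-clockwise seen from above. Arm 10 mm thick, z = 38 to 50 mm, straight, 90 mm long; 3 mm rubber pad on its row side. Stays where left, under 2 N at the knob. Cannot shut while modules lean or the relay is in its way
- lever_knob (a point): top centre of the black knob (radius 9 mm) at the lever's end, 93 mm from the hinge, 78 mm above the trolley. Shut, the arm lies against a steel catch post 10 x 12 mm at block x = +29.5, y = -48 mm, up to z = 52
- lever_hinge (a point): fixed point on the lever's upright hinge axis, block x = +18.5, y = +48 mm, at the arm's mid height (44 mm)
- module_1: flat grey module with green label, 8 (its x) x 56 (its y) x 60 mm (its z, tall), 40 g; origin at the centre of its underside. Number 1 of 4 counted from the backstop. At the start it leans 0.42 rad, top against the backstop side, foot out; upright, flush and square against the backstop its origin is at block x = +56 mm and z = 12 mm
- module_2: flat grey module with blue label, 8 (its x) x 56 (its y) x 60 mm (its z, tall), 40 g; origin at the centre of its underside. Number 2 of 4 counted from the backstop. At the start it leans 0.42 rad, top against the backstop side, foot out; upright, flush and square against the backstop its origin is at block x = +48 mm and z = 12 mm
- module_3: flat grey module with orange label, 8 (its x) x 56 (its y) x 60 mm (its z, tall), 40 g; origin at the centre of its underside. Number 3 of 4 counted from the backstop. At the start it leans 0.42 rad, top against the backstop side, foot out; upright, flush and square against the backstop its origin is at block x = +40 mm and z = 12 mm
- module_4: flat grey module with yellow label, 8 (its x) x 56 (its y) x 60 mm (its z, tall), 40 g; origin at the centre of its underside. Number 4 of 4 counted from the backstop. At the start it leans 0.42 rad, top against the backstop side, foot out; upright, flush and square against the backstop its origin is at block x = +32 mm and z = 12 mm
- relay: plug-in relay, black foot 35 (x) x 28 (y) mm, 22 high, clear cover 28 (x) x 20 (y) mm above that to 52, orange button to 55 mm; origin at the centre of its underside, z up. 45 g. Stands upright on the open front of the block at the start, in the way; take it by the clear cover
- contactor: black and white contactor, 80 (x) x 45 (y) x 83 mm, origin at the centre of its underside; loose bystander right of the block
- terminals: yellow and green terminal row, 48 (x) x 24 (y) x 37 mm, origin at the centre of its underside; loose bystander at the front right of the block
- breaker: white double circuit breaker with a blue toggle, 87 (x) x 35 (y) x 79 mm, origin at the centre of its underside; loose bystander at the back left of the block
- meter: red multimeter lying near the right front of the trolley, 165 (x) x 82 (y) x 54 mm, fixed, origin at the centre of its underside
- bin_screws: grey open bin of screws at the back right, 177 (x) x 114 (y) x 75 mm, fixed, origin at the centre of its underside. Other fixed clutter: side cutters and two screwdrivers more than 0.27 m left of the robot's centre line; a tape roll less than 0.35 m ahead of the robot
Mind the look-alikes: they are no part of the job. There is more than one size of the relay; the one meant has the size given above.

How it is judged:
On the way:
1. the row of modules stands upright and flush against the backstop while the lever is still open (angle between each of module_1, module_2, module_3, module_4's own z axis and vertical below 0.08 rad and z of each of module_1, module_2, module_3, module_4 in the frame of socket_block below 0.016 m and x of module_1 in the frame of socket_block above 0.053 m and x of module_2 in the frame of socket_block above 0.045 m and x of module_3 in the frame of socket_block above 0.037 m and x of module_4 in the frame of socket_block above 0.029 m and value of joint clamp_lever above 0.6 rad), for 0.2 s.
At the end, for the whole second after the job is handed in: all four modules stand on the socket floor within 0.08 rad of upright, each within 3 mm of its place flush against the backstop, at rest; the lever is within 0.06 rad of fully shut; the relay stands upright (0.1 rad) at rest on the trolley top, its centre more than 105 mm from the block's centre (angle between each of module_1, module_2, module_3, module_4's own z axis and vertical below 0.08 rad and z of each of module_1, module_2, module_3, module_4 in the frame of socket_block below 0.016 m and x of module_1 in the frame of socket_block above 0.053 m and x of module_2 in the frame of socket_block above 0.045 m and x of module_3 in the frame of socket_block above 0.037 m and x of module_4 in the frame of socket_block above 0.029 m and value of joint clamp_lever below 0.06 rad and linear speed of each of module_1, module_2, module_3, module_4, relay below 0.02 m/s and angle between relay's own z axis and vertical below 0.1 rad and height (world z) of relay between -0.006 and 0.006 m and horizontal distance between relay and socket_block above 0.105 m); the robot touches nothing.
It fails at once if the contactor is shifted by more than 20 mm or tipped (distance of contactor from where it was at the start of the episode above 0.02 m or angle between contactor's own z axis and vertical above 0.35 rad).
It fails at once if the terminals is shifted by more than 20 mm or tipped (distance of terminals from where it was at the start of the episode above 0.02 m or angle between terminals's own z axis and vertical above 0.35 rad).
It fails at once if the breaker is shifted by more than 20 mm or tipped (distance of breaker from where it was at the start of the episode above 0.02 m or angle between breaker's own z axis and vertical above 0.35 rad).
It also fails if it takes over 59 s, if anything falls off the work surface, if the arm or the gripper's body presses on something with over 40 N, if the wrist force passes 120 N, or if a joint passes its speed limit or range.

ROBOT

A 6-joint arm with a two-finger parallel gripper is mounted at the origin on a cart in front of the work surface, level with it; the furniture and walls round the work are solid. World frame = base frame: x ahead of the robot, y to its left, z up, the work surface at z = 0. Lengths are in m, angles in rad, forces in N, time in s.
With the tool pointing down it reaches from about 0.3 to 0.775 m from the base axis. Payload 14.6 kg.
Tool frame: the origin (TCP) lies at the very end of the fingers, on their centre line; the grasp point (between the pads) lies 19 mm behind it; z points along the fingers, y is the line along which they close (so a half turn about z gives the same grasp; the last joint's range is limited). The gripper opens to 94 mm and grips with 3 to 60 N. Pads are 16 mm wide; open, the fingers measure 119 mm over their backs; the gripper's body (75 mm by 177 mm) begins 78 mm behind the grasp point.
Start: joints at [1.245, 0.3, 1.521, -0, 1.321, -0.067], TCP at [0.141, 0.532, 0.205] pointing down, gripper open.
Joint ranges: [-3.03, 3.03], [-0.79, 2.21], [0.23, 2.52], [-1.04, 4.18], [0, 3.07], [-2.55, 2.55]. Speed limits (rad/s): [2.22, 2.22, 2.57, 3.14, 3.14, 3.14].

INTERFACE

Orientations are given as [roll, pitch, yaw] about the fixed x, y, z axes, in that order (R = Rz(yaw) Ry(pitch) Rx(roll)).
In Python, from station import ctrl gives the robot as it stands.
- The arm moves only by the shell command python3 -m pendant 'ROWS' [OPENING] [FORCE]. ROWS is JSON, a list of rows, each a list of 2 entries, a list of its own where there are three numbers: the shift along the world's x, y, z in cm, then the turn about the world's z in rad. A call has 1 to 20 rows; each row shifts and turns the commanded pose from where the row before left it; what a row does not reach is not made up. A row lasts 1/12 s, in which the tool goes at most 41.7 mm and 7.16 degrees, less where a joint would pass 70% of its speed; a pose out of reach is approached as far as the arm can. A call is refused whole if a number of a shift passes 4.17 or a number of a turn 0.125, either way. A call with a gripper value outside its range is refused whole. OPENING is the opening, from 0 (shut) to 1 (fully open), set as the call begins (- or left out, the last holds). The fingers move at their own pace and stop on an object; FORCE is the grip in N (left out, the last holds). Time passes only in rows, so rows that do not move let the fingers close. It gives the time, the measured TCP pose, the force, the opening and the grip force at its end, in the units of the state.
- ctrl.get_obs(): the state, without advancing time (a new reading comes with each control period).
- ctrl.camera(name): name is "scene" or "top" or "wrist"; returns a dict with "color" (480x640x3 uint8, red, green, blue), "intrinsics" (3x3 intrinsics, pixels), "camera_from_world" (4x4, takes a point from world to camera coordinates). Camera axes: x right, y down, z forward; pixel columns grow to the right and rows downward; lengths in m; the calibration is good to about 2 mm. The wrist camera is an equidistant fisheye: a pixel r from the principal point sees the ray r / f radians off the axis. A picture is of the moment at which its call begins. There is no depth.
- ctrl.hand_in(): hands the job in; it is judged then, once.
The state is a dict: "time_s": time; "qpos": joint angles; "joint_vel": joint speeds; "tau": joint torques, N m; "ee_pos": TCP position; "eef_rot": TCP orientation; "force": force on the tool from outside, world axes, zero at the start; "moment": the same for the moment, N m; "grip_width": finger opening in m; "grip_force": force on a finger pad.
Only numpy, scipy, OpenCV 4.12 (cv2) and the standard library are available. Lean on these libraries where they do the work, as an engineer would, in place of code of your own. Each camera call takes 0.05 s, during which the arm holds its last target. There are 200 camera calls.

## Working session

There is one attempt and no reset: what is moved stays moved. The work goes in short steps, Python scripts to look and compute and a shell command to move; the robot and the scene stay as the last step left them, time stands still between calls to the robot, and variables do not carry over. Pictures are saved under pics/ and viewed, at most 10 in all, crops included, and the job is handed in when it is done.

```bash
ls; mkdir -p pics; python3 - <<'E'
from station import ctrl
import cv2
o=ctrl.get_obs();print(o['time_s'],o['ee_pos'],o['eef_rot'],o['grip_width'])
for n in ['top','scene']:
    c=ctrl.camera(n);cv2.imwrite(f'pics/{n}0.png',c['color'][:,:,::-1]);print(c['intrinsics'],c['camera_from_world'])
E
```

```text
pics
0.0 [0.14067792 0.53143497 0.20489309] [-3.14045065e+00 -7.25405463e-05  2.88273349e+00] 0.09432518651618442
[[449.84242467   0.         320.04984735]
 [  0.         449.84242467 242.99420178]
 [  0.           0.           1.        ]] [[ 7.06236599e-04 -9.99862349e-01 -1.65766182e-02 -2.06966523e-02]
 [-9.80201213e-01  2.59005834e-03 -1.97987054e-01  5.14357759e-01]
 [ 1.98002735e-01  1.63882469e-02 -9.80064458e-01  8.49829087e-01]
 [ 0.00000000e+00  0.00000000e+00  0.00000000e+00  1.00000000e+00]]
[[480.29922174   0.         325.12995493]
 [  0.         480.29922174 242.80974388]
 [  0.           0.           1.        ]] [[ 0.87018976 -0.4921167   0.02430912 -0.46923671]
 [-0.2079279  -0.41150398 -0.88737278  0.17898457]
 [ 0.44669427  0.76712816 -0.46041135  0.73177835]
 [ 0.          0.          0.          1.        ]]
```

View pics/top0.png

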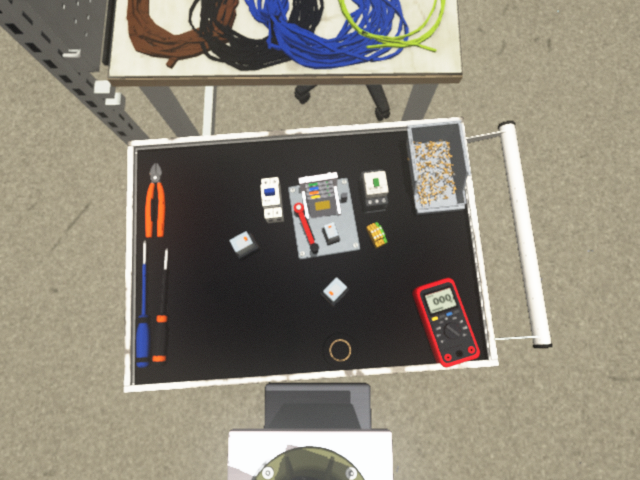

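View pics/scene0.png

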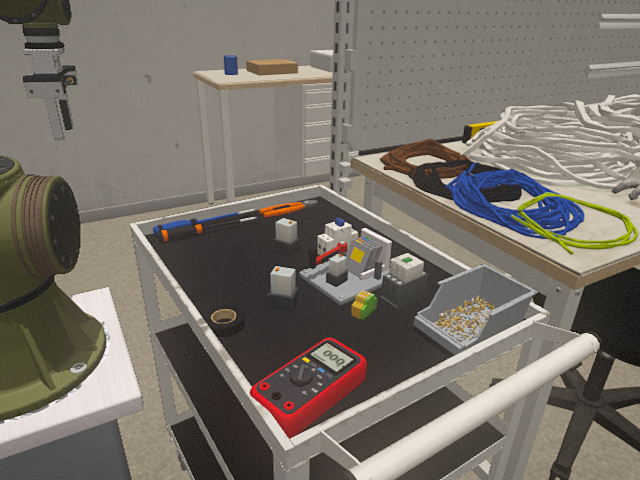

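Candidates for the relay in the top view are (331,233) on the block, and (243,243) and (335,290) on the trolley. I choose the one on the block, and will check it in a close crop.

```bash
cat > h.py <<'E'
import numpy as np,cv2
from station import ctrl
def proj(c,P):
    T=c['camera_from_world'];p=(T[:3,:3]@np.atleast_2d(P).T).T+T[:3,3];q=(c['intrinsics']@p.T).T;return q[:,:2]/q[:,2:]
def ray(c,uv,z):
    T=c['camera_from_world'];R=T[:3,:3];o=-R.T@T[:3,3]
    uv=np.atleast_2d(uv).astype(float);d=(R.T@np.linalg.inv(c['intrinsics'])@np.c_[uv,np.ones(len(uv))].T).T
    return o+d*((z-o[2])/d[:,2])[:,None]
E
python3 - <<'E'
import cv2
a=cv2.imread('pics/top0.png')[165:265,255:395]
cv2.imwrite('pics/crop0.png',cv2.resize(a,None,fx=5.7,fy=5.7,interpolation=cv2.INTER_CUBIC))
E
```

```text
(no output)
```

View pics/crop0.png

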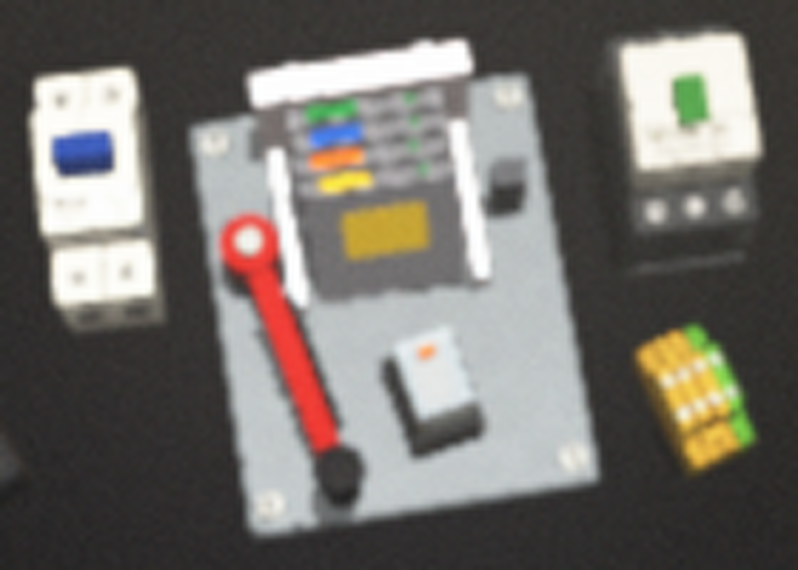

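The crop shows the block with corners (192,128), (530,75), (600,480) and (252,535). The chosen relay, with cover and orange button, is at about (435,370). The lever hinge is at (248,240) and the knob at (340,475).

```bash
python3 - <<'E'
from h import *
c=ctrl.camera('top')
f=lambda p:np.array(p)/5.7+[255-.4,165-.4]
C=ray(c,f([[192,128],[530,75],[600,480],[252,535]]),.012)[:,:2]
L=np.array([[80,65],[80,-65],[-80,-65],[-80,65]])/1000
ce=C.mean(0);d=C-ce
z=(d@[1,1j])*np.conj(L@[1,1j]);yaw=np.angle(z.sum());print('block',ce,yaw,abs(z.sum())/np.sum(L**2))
R=np.array([[np.cos(yaw),-np.sin(yaw)],[np.sin(yaw),np.cos(yaw)]])
tb=lambda p:(np.array(p)[...,:2]-ce)@R
# relay cover top corners
q=ray(c,f([[390,342],[445,325],[478,398],[428,425]]),.064);print('relay',q[:,:2],q.mean(0),'blk',tb(q),tb(q.mean(0)))
e=q[0]+q[1]-q[2]-q[3];print('relay yaw',np.arctan2(e[1],e[0]))
print('button',ray(c,f([[427,352]]),.067),tb(ray(c,f([[427,352]]),.067)))
k=ray(c,f([[341,470]]),.078);h=ray(c,f([[248,240]]),.06);print('knob',k,tb(k),'hinge',h,tb(h))
hw=np.array([.0185,.048])@R.T+ce;v=tb(k)[0]-[.0185,.048];print('lever',hw,v,np.arctan2(v[0],-v[1]))
for n,p in dict(rowfront=[.028,0],start=[.002,0],shutknob=[.0185,-.045],post=[.0295,-.048]).items():print(n,np.array(p)@R.T+ce)
for n,p,zz in [('contactor',[[620,45],[745,35],[755,155],[640,170]],.083),('term',[[640,350],[700,328],[750,440],[690,470]],.03),('breaker',[[35,80],[135,70],[155,315],[75,325]],.06),]:
  q=ray(c,f(p),zz);print(n,q[:,:2].round(3).tolist())
for n,p in dict(stray1=[335,290],stray2=[243,243],tape=[340,350]).items():print(n,ray(c,[p],.05))
E
```

```text
block [ 0.57743482 -0.02794494] 0.15479934604997625 0.987092036625896
relay [[ 0.54909984 -0.0272875 ]
 [ 0.5551481  -0.04651656]
 [ 0.52898181 -0.05785188]
 [ 0.51944322 -0.04044938]] [ 0.53816824 -0.04302633  0.064     ] blk [[-0.02789479  0.00501832]
 [-0.02488363 -0.01491334]
 [-0.05248474 -0.02207875]
 [-0.05922611 -0.00341366]] [-0.04112232 -0.00884686]
relay yaw 0.4135326905505468
button [[ 0.54474584 -0.04017801  0.067     ]] [[-0.03418421 -0.00704674]]
knob [[ 0.50092729 -0.01072804  0.078     ]] [[-0.07293815  0.0288071 ]] hinge [[0.58739284 0.02300021 0.06      ]] [[0.01769377 0.04880063]]
lever [0.58831287 0.02233346] [-0.09143815 -0.0191929 ] -1.3638995921764572
rowfront [ 0.60510001 -0.02362785]
start [ 0.5794109  -0.02763658]
shutknob [ 0.60265178 -0.06955449]
post [ 0.6139828  -0.07082262]
contactor [[0.651, -0.108], [0.654, -0.152], [0.611, -0.154], [0.605, -0.114]]
term [[0.554, -0.117], [0.562, -0.139], [0.521, -0.156], [0.51, -0.134]]
breaker [[0.647, 0.1], [0.651, 0.064], [0.56, 0.055], [0.557, 0.084]]
stray1 [[ 0.42035791 -0.05058898  0.05      ]]
stray2 [[0.51498963 0.13386485 0.05      ]]
tape [[ 0.30569485 -0.05947493  0.05      ]]
```

```bash
python3 -m pendant '[[[2.3,-3.4,0],0.04],[[2.3,-3.4,0],0.04],[[2.3,-3.4,0],0.04],[[2.3,-3.4,0],0.04],[[2.3,-3.4,0],0.04],[[2.3,-3.4,0],0.04],[[2.3,-3.4,0],0.04],[[2.3,-3.4,0],0.04],[[2.3,-3.4,0],0.04],[[2.3,-3.4,0],0.04],[[2.3,-3.4,0],0.04],[[2.3,-3.4,0],0.04],[[2.3,-3.4,0],0.04],[[2.3,-3.4,0],0.04],[[2.3,-3.4,0],0.04],[[2.3,-3.4,0],0.04],[[2,-3,0],0.03],[[0,0,-2],0],[[0,0,0],0]]' 0.42 10
python3 - <<'E'
from h import *
c=ctrl.camera('wrist');o=ctrl.get_obs();print(o['ee_pos'],o['eef_rot'],o['grip_width'])
np.savez('w1.npz',K=c['intrinsics'],T=c['camera_from_world'])
print(c['intrinsics'],c['camera_from_world'])
cv2.imwrite('pics/w1.png',c['color'][:,:,::-1])
E
```

```text
time_s: 1.73
ee_pos: [0.5279, -0.0436, 0.182]
eef_rot: [3.139, -0.004, -2.733]
force: [-0.6, 0.5, -1.7]
grip_width: 0.0394
grip_force: 0.0
[ 0.52782787 -0.04254643  0.18371608] [ 3.13934037 -0.00331441 -2.73174535] 0.039542022160752206
[[371.64829954   0.         317.37644508]
 [  0.         371.64829954 241.04218908]
 [  0.           0.           1.        ]] [[-0.39660806  0.91798355  0.00287322  0.24954078]
 [ 0.88096949  0.37973282  0.28230434 -0.47106714]
 [ 0.25805969  0.1144954  -0.95932059  0.23874289]
 [ 0.          0.          0.          1.        ]]
```

View pics/w1.png

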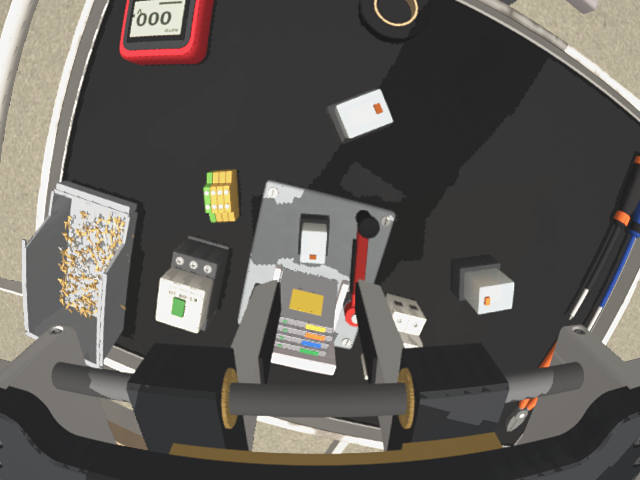

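The wrist view shows the relay on the block. Its cover top has corners at about (302,221), (327,221), (327,262) and (300,262), and the knob is at (368,226). I'll segment the cover for a finer fix.

```bash
cat >> h.py <<'E'
def fray(K,T,uv,z):
    uv=np.atleast_2d(uv).astype(float);v=(uv-K[:2,2])/K[0,0];th=np.linalg.norm(v,axis=1)[:,None]
    d=np.c_[np.sin(th)*v/th,np.cos(th)]@T[:3,:3];o=-T[:3,:3].T@T[:3,3]
    return o+d*((z-o[2])/d[:,2])[:,None]
E
python3 - <<'E'
from h import *
w=np.load('w1.npz');K,T=w['K'],w['T'];a=cv2.imread('pics/w1.png')
g=a.min(2);m=((g>185)).astype(np.uint8);sub=np.zeros_like(m);sub[215:265,295:335]=m[215:265,295:335]
n,l,s,ce=cv2.connectedComponentsWithStats(sub);i=1+s[1:,4].argmax();print(s[i],ce[i])
y,x=np.where(l==i);P=fray(K,T,np.c_[x,y],.064)[:,:2]
r=cv2.minAreaRect((P*1e4).astype(np.float32));print('cover',r)
print('button',fray(K,T,[[312,257]],.067))
L=fray(K,T,[[266,182],[395,215]],.012);print(L)
E
```

```text
[300 231  27  33 754] [312.99469496 246.23342175]
cover ((5385.55322265625, -433.79107666015625), (281.00054931640625, 209.15609741210938), 19.390405654907227)
button [[ 0.5460775  -0.04101627  0.067     ]]
[[ 0.51199966 -0.10378152  0.012     ]
 [ 0.49200486  0.0232267   0.012     ]]
```

```bash
python3 -m pendant '[[[0.6,0,-2.4],-0.07],[[0.5,-0.1,-3],0],[[0,0,-3],0],[[0,0,-3],0],[[0,0,-2],0],[[0,0,-0.8],0],[[0,0,0],0],[[0,0,0],0]]' && python3 -m pendant '[[[0,0,0],0],[[0,0,0],0],[[0,0,0],0],[[0,0,0],0],[[0,0,0],0]]' 0.1 12
```

```text
time_s: 2.45
ee_pos: [0.5403, -0.0428, 0.0449]
eef_rot: [-3.141, 0.001, -2.8]
force: [0.3, -0.4, 1.0]
grip_width: 0.0391
grip_force: 0.0
time_s: 2.87
ee_pos: [0.5402, -0.0432, 0.0443]
eef_rot: [-3.141, 0.001, -2.8]
force: [-1.2, 1.2, 6.8]
grip_width: 0.0211
grip_force: 12.0
```

```bash
python3 -m pendant '[[[0,0,1.5],0],[[0,0,2.5],0],[[0,0,2.5],0],[[0,0,2],0],[[-2,2,0],0],[[-2.2,2.2,0],0],[[-2.2,2.2,0],0],[[-2.2,2.2,0],0],[[-1.9,1.7,0],0],[[0,0,-3],0],[[0,0,-3],0],[[0,0,-2],0],[[0,0,-0.9],0],[[0,0,-0.4],0],[[0,0,-0.2],0],[[0,0,0],0],[[0,0,0],0]]'
```

```text
time_s: 4.28
ee_pos: [0.4354, 0.0596, 0.0344]
eef_rot: [-3.141, 0.001, -2.801]
force: [0.5, -0.8, 0.1]
grip_width: 0.021
grip_force: 12.0
```

```bash
python3 -m pendant '[[[0,0,-0.1],0],[[0,0,-0.1],0],[[0,0,0],0],[[0,0,0],0]]' && python3 -m pendant '[[[0,0,0],0],[[0,0,0],0],[[0,0,0],0],[[0,0,0],0]]' 0.36
```

```text
time_s: 4.62
ee_pos: [0.4352, 0.0598, 0.0321]
eef_rot: [-3.141, 0.001, -2.8]
force: [-0.5, 2.0, 5.6]
grip_width: 0.0211
grip_force: 12.0
time_s: 4.95
ee_pos: [0.4348, 0.0597, 0.0315]
eef_rot: [-3.142, 0.0, -2.8]
force: [-0.3, 0.4, -0.3]
grip_width: 0.0336
grip_force: 0.0
```

```bash
python3 -m pendant '[[[0,0,1.5],0],[[0,0,3],0],[[0,0,3.5],0],[[0,0,3.5],0],[[2.5,-1.8,0],-0.06],[[2.5,-1.8,0],-0.06],[[2.5,-1.8,0],-0.067],[[2.5,-1.8,0],0],[[2.4,-1.9,0],0],[[0,0,0],0],[[0,0,0],0]]' && python3 -m pendant '[[[0,0,0],0],[[0,0,0],0]]' 0.21 && python3 - <<'E'
from h import *
c=ctrl.camera('wrist')
np.savez('w2.npz',K=c['intrinsics'],T=c['camera_from_world'])
cv2.imwrite('pics/w2.png',c['color'][:,:,::-1])
E
```

```text
time_s: 5.87
ee_pos: [0.5589, -0.032, 0.1456]
eef_rot: [3.141, -0.001, -2.989]
force: [0.1, 0.8, -0.3]
grip_width: 0.0341
grip_force: 0.0
time_s: 6.03
ee_pos: [0.5582, -0.0307, 0.1465]
eef_rot: [3.141, -0.0, -2.987]
force: [-0.4, -0.1, 0.4]
grip_width: 0.0239
grip_force: 0.0
```

View pics/w2.png

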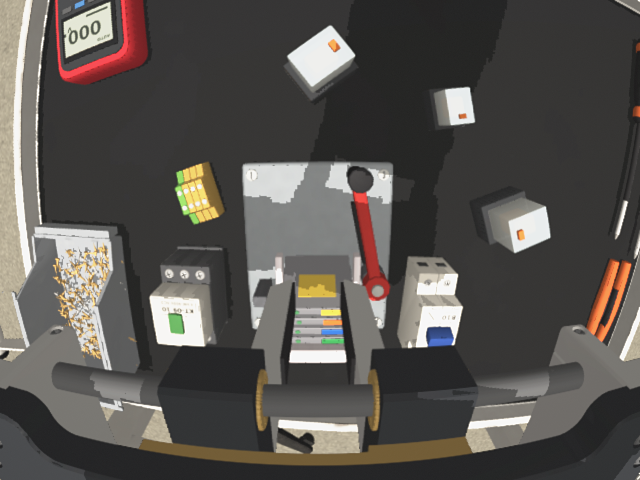

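The relay stands upright on the trolley at (455,105). The block is clear, with front corners (244,164) and (392,164) and the front module's foot edge at row 257, columns 283–353.

```bash
python3 - <<'E'
from h import *
w=np.load('w2.npz');K,T=w['K'],w['T']
q=fray(K,T,[[244,164],[392,164]],.012)[:,:2];e=q[1]-q[0];yaw=np.arctan2(-e[0],e[1]);print(q,np.linalg.norm(e),yaw)
x=np.array([np.cos(yaw),np.sin(yaw)]);ce=q.mean(0)+.08*x;print('c',ce)
f=fray(K,T,[[283,257],[353,257]],.016)[:,:2];y=np.array([-x[1],x[0]])
print('foot',[((p-ce)@x,(p-ce)@y) for p in f])
p=ctrl.get_obs()['ee_pos'][:2];print('tcp',(p-ce)@x,(p-ce)@y)
print('stray r',fray(K,T,[[455,100]],.052))
k=fray(K,T,[[360,179]],.078)[0,:2];print('knob',k,(k-ce)@x,(k-ce)@y)
E
```

```text
[[ 0.51030252 -0.10188874]
 [ 0.49096501  0.02255825]] 0.12594043719065584 0.15415471854900759
c [ 0.5796851  -0.02738165]
foot [(np.float64(0.0019250240760067005), np.float64(-0.030926690447364093)), (np.float64(0.0019458890341085555), np.float64(0.03090486495476096))]
tcp -0.02170324648675957 4.090695896866466e-05
stray r [[0.4308883  0.05401173 0.052     ]]
knob [ 0.50157299 -0.01116401] -0.07469569508094304 0.02801904847697771
```

```bash
python3 -m pendant '[[[0,0,-3],0],[[0,0,-3.5],0],[[0,0,-3],0],[[0,0,-2.2],0],[[0,0,-1],0],[[0,0,-0.3],0],[[0,0,0],0],[[0,0,0],0]]' && python3 -m pendant '[[[0.5,0.08,0],0],[[0.5,0.08,0],0],[[0.5,0.08,0],0],[[0.3,0.05,0],0],[[0.3,0.05,0],0],[[0.3,0.05,0],0],[[0.3,0.05,0],0],[[0.3,0.05,0],0],[[0,0,0],0]]'
```

```text
time_s: 6.75
ee_pos: [0.5595, -0.0312, 0.018]
eef_rot: [-3.141, 0.002, -2.987]
force: [0.9, 0.3, 0.4]
grip_width: 0.0198
grip_force: 0.0
time_s: 7.5
ee_pos: [0.5893, -0.0263, 0.0164]
eef_rot: [-3.142, 0.0, -2.987]
force: [0.5, -0.5, 0.2]
grip_width: 0.0197
grip_force: 0.0
```

```bash
python3 -m pendant '[[[0.2,0.03,-0.1],0],[[0.2,0.03,0],0],[[0.2,0.03,0],0],[[0.2,0.03,0],0],[[0.1,0.02,0],0],[[0,0,0],0]]' && python3 - <<'E'
from h import *
o=ctrl.get_obs();print(o['ee_pos'],o['force'])
c=ctrl.camera('wrist')
a=c['color'][:,:,::-1];cv2.imwrite('pics/w3.png',cv2.resize(a[130:400,180:460],None,fx=2.1,fy=2.1))
E
```

```text
time_s: 8.0
ee_pos: [0.5967, -0.0253, 0.0154]
eef_rot: [3.141, -0.003, -2.987]
force: [-13.0, -3.4, 7.8]
grip_width: 0.0202
grip_force: 6.7
[ 0.59668813 -0.0253083   0.0154166 ] [-13.03793318  -3.38194136   7.77160435]
```

View pics/w3.png

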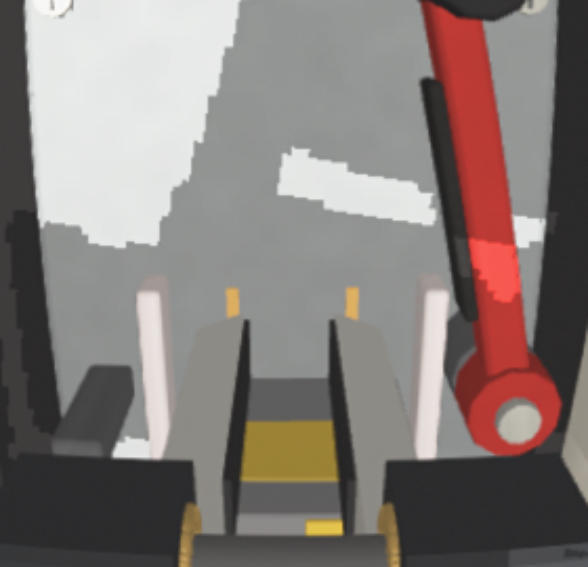

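The wrist crop shows both fingers between the cheeks, in contact with the front module, at 13 N. I'll back off and check whether the row is upright.

```bash
python3 -m pendant '[[[-0.8,-0.12,0],0],[[-2,-0.3,0],0],[[-1,-0.15,1],0],[[0,0,3.5],0],[[0,0,3.5],0],[[0,0,3.5],0],[[-2,0,1],0],[[-3,0,0],0],[[0,0,0],0],[[0,0,0],0]]' && python3 - <<'E'
from h import *
c=ctrl.camera('wrist')
np.savez('w4.npz',K=c['intrinsics'],T=c['camera_from_world'])
a=c['color'][:,:,::-1];cv2.imwrite('pics/w4full.png',a);A=cv2.resize(a[190:370,220:420],None,fx=3,fy=3,interpolation=cv2.INTER_CUBIC)
c=ctrl.camera('scene');b=c['color'][:,:,::-1];B=cv2.resize(b[215:305,300:400],(600,540),interpolation=cv2.INTER_CUBIC)
cv2.imwrite('pics/w4.png',cv2.resize(np.hstack([A,B]),(800,360)))
E
```

```text
time_s: 8.88
ee_pos: [0.5093, -0.0307, 0.141]
eef_rot: [-3.141, 0.001, -2.988]
force: [-0.4, 0.9, 1.4]
grip_width: 0.0196
grip_force: 0.0
```

View pics/w4.png

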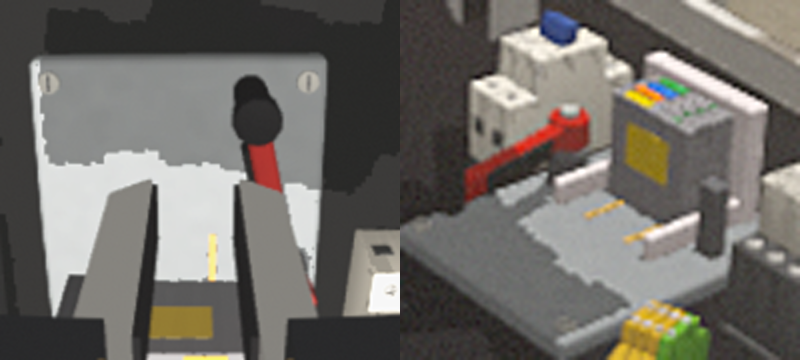

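The scene view shows the row upright with all four labels aligned. I'll measure the front face's bottom edge (wrist column about 310, row 331) and top edge (row about 359).

```bash
python3 - <<'E'
from h import *
w=np.load('w4.npz');K,T=w['K'],w['T'];a=cv2.imread('pics/w4full.png')
for u in (304,315,330):print(u,[int(x) for x in a[322:372,u].mean(1)])
ce=np.array([.5797,-.0274]);x=np.array([np.cos(.154),np.sin(.154)])
for z,v in [(.012,range(327,335)),(.072,range(352,366))]:
    for vv in v: print(z,vv,round(float((fray(K,T,[[310,vv]],z)[0,:2]-ce)@x),4))
E
```

```text
304 [220, 220, 220, 220, 219, 220, 221, 218, 143, 90, 87, 89, 90, 90, 90, 91, 90, 90, 90, 90, 91, 105, 108, 108, 108, 108, 108, 108, 108, 107, 107, 107, 108, 108, 107, 109, 123, 111, 91, 90, 90, 90, 89, 92, 137, 195, 215, 215, 214, 214]
315 [221, 221, 221, 220, 220, 220, 220, 219, 134, 90, 87, 88, 88, 88, 89, 88, 89, 89, 89, 87, 90, 105, 108, 107, 107, 107, 107, 108, 107, 108, 107, 108, 108, 107, 108, 107, 108, 98, 90, 89, 89, 89, 88, 91, 126, 171, 199, 202, 204, 204]
330 [218, 219, 220, 221, 221, 222, 224, 221, 134, 90, 89, 90, 90, 90, 90, 90, 90, 89, 89, 90, 89, 89, 89, 90, 89, 89, 89, 90, 89, 90, 89, 89, 89, 89, 89, 89, 89, 89, 89, 88, 89, 89, 88, 90, 125, 174, 201, 204, 204, 204]
0.012 327 0.0237
0.012 328 0.0248
0.012 329 0.0259
0.012 330 0.0271
0.012 331 0.0282
0.012 332 0.0293
0.012 333 0.0304
0.012 334 0.0315
0.072 352 0.0123
0.072 353 0.0133
0.072 354 0.0142
0.072 355 0.0152
0.072 356 0.0162
0.072 357 0.0172
0.072 358 0.0181
0.072 359 0.0191
0.072 360 0.0201
0.072 361 0.0211
0.072 362 0.0221
0.072 363 0.0231
0.072 364 0.0241
0.072 365 0.0252
```

```bash
python3 -m pendant '[[[3.2,0.3,0],0],[[3,0.3,0],0],[[0,0,-3.5],0],[[0,0,-3.5],0],[[0,0,-3],0],[[0,0,-1],0],[[0.5,0.08,0],0],[[0.5,0.08,0],0],[[0.5,0.08,0],0],[[0.3,0.04,0],0],[[0.2,0.03,0],0],[[0.2,0.03,0],0],[[0,0,0],0],[[0,0,0],0]]'
```

```text
time_s: 10.15
ee_pos: [0.5938, -0.0213, 0.0307]
eef_rot: [-3.142, 0.0, -2.987]
force: [-0.4, 0.3, -0.1]
grip_width: 0.0199
grip_force: 0.0
```

```bash
python3 -m pendant '[[[0.2,0.03,0],0],[[0.1,0.02,0],0],[[0.1,0.01,0],0],[[0,0,0],0],[[0,0,0],0]]'
```

```text
time_s: 10.57
ee_pos: [0.5961, -0.021, 0.0306]
eef_rot: [3.141, -0.005, -2.987]
force: [-17.2, -2.6, 11.9]
grip_width: 0.0196
grip_force: 8.4
```

```bash
python3 -m pendant '[[[-1,-0.15,0],0],[[-2.5,-0.4,0],0],[[0,0,3],0],[[0,0,3.5],0],[[0,0,3.5],0],[[0,0,0],0],[[0,0,0],0]]' 0 && python3 - <<'E'
from h import *
ce=np.array([.5797,-.0274]);t=.154;R=np.array([[np.cos(t),-np.sin(t)],[np.sin(t),np.cos(t)]])
p=ctrl.get_obs()['ee_pos'];prev=p[:2]
for a,off in [(1.36,.012),(1.36,0),(1.2,0),(1.05,0),(.9,0),(.75,0),(.6,0),(.45,0),(.3,0),(.2,0),(.1,0),(.05,0),(0,0),(0,-.002)]:
    d=np.array([-np.sin(a),-np.cos(a)]);n=np.array([np.cos(a),-np.sin(a)])
    c=np.array([.0185,.048])+.07*d-n*(.005+.011*np.cos(a)+.0125*np.sin(a)+off)
    w=R@c+ce;print(a,w.round(4),((w-prev)*100).round(2));prev=w
E
```

```text
time_s: 11.15
ee_pos: [0.5636, -0.0263, 0.1323]
eef_rot: [-3.141, 0.004, -2.987]
force: [-0.3, -0.4, -0.8]
grip_width: 0.0002
grip_force: 0.0
1.36 [0.514  0.0273] [-4.96  5.37]
1.36 [0.5183 0.0161] [ 0.43 -1.12]
1.2 [0.5197 0.0057] [ 0.14 -1.05]
1.05 [ 0.5226 -0.0042] [ 0.29 -0.99]
0.9 [ 0.5272 -0.0139] [ 0.46 -0.96]
0.75 [ 0.5335 -0.023 ] [ 0.63 -0.91]
0.6 [ 0.5414 -0.0312] [ 0.79 -0.82]
0.45 [ 0.5507 -0.0382] [ 0.94 -0.7 ]
0.3 [ 0.5614 -0.0436] [ 1.07 -0.54]
0.2 [ 0.5692 -0.0462] [ 0.77 -0.26]
0.1 [ 0.5772 -0.048 ] [ 0.81 -0.17]
0.05 [ 0.5814 -0.0485] [ 0.41 -0.05]
0 [ 0.5855 -0.0488] [ 0.42 -0.03]
0 [ 0.5875 -0.0484] [0.2  0.03]
```

```bash
python3 -m pendant '[[[-2.5,2.7,0],0],[[-2.5,2.7,0],0],[[0,0,-3],0],[[0,0,-3.5],0],[[0,0,-2],0],[[0,0,-0.5],0],[[0,0,0],0],[[0,0,0],0]]' && python3 -c "
from h import *
c=ctrl.camera('wrist');cv2.imwrite('pics/w5.png',c['color'][100:420,140:500,::-1])"
```

```text
time_s: 11.82
ee_pos: [0.513, 0.0277, 0.0408]
eef_rot: [3.142, -0.0, -2.988]
force: [-0.7, -0.3, 0.2]
grip_width: 0.0004
grip_force: 0.0
```

View pics/w5.png

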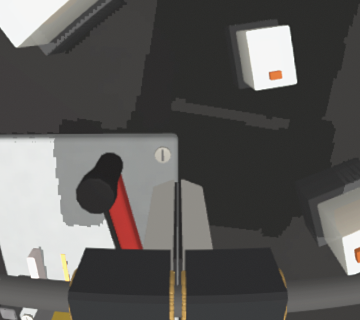

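The closed fingers at (178,185) are beside the lever on its outer side, clear of the knob at (97,193), so I can sweep.

```bash
python3 -m pendant '[[[0.5,-1.1,0],0],[[0.1,-1,0],0],[[0.3,-1,0],0],[[0.5,-1,0],0],[[0.6,-0.9,0],0],[[0.8,-0.8,0],0],[[0.9,-0.7,0],0],[[1.1,-0.5,0],0],[[0.8,-0.3,0],0],[[0.8,-0.2,0],0],[[0.4,0,0],0],[[0,0,0],0]]' && python3 -m pendant '[[[0.2,0,0],0],[[0.2,0,0],0],[[0,0,0],0],[[0,0,0],0]]'
```

```text
time_s: 12.87
ee_pos: [0.5814, -0.0473, 0.0402]
eef_rot: [-3.141, 0.0, -2.987]
force: [-0.3, 0.5, 0.7]
grip_width: 0.0002
grip_force: 0.0
time_s: 13.2
ee_pos: [0.5848, -0.0471, 0.0406]
eef_rot: [-3.141, 0.0, -2.987]
force: [0.3, 0.3, -0.6]
grip_width: 0.0005
grip_force: 0.0
```

```bash
python3 -m pendant '[[[0.2,0.03,0],0],[[0.1,0.02,0],0],[[0,0,0],0]]';python3 -m pendant '[[[0.1,0.02,0],0],[[0.1,0.02,0],0],[[0,0,0],0]]'
```

```text
time_s: 13.45
ee_pos: [0.5859, -0.047, 0.0404]
eef_rot: [3.141, -0.005, -2.987]
force: [-15.8, -2.6, 10.9]
grip_width: 0.0002
grip_force: 8.0
time_s: 13.7
ee_pos: [0.5862, -0.0469, 0.0403]
eef_rot: [3.141, -0.009, -2.987]
force: [-29.2, -5.2, 18.3]
grip_width: 0.0005
grip_force: 15.0
```

The fingers have reached a firm stop at the expected shut position. I'll retract well clear and check.

```bash
python3 -m pendant '[[[-1,-0.15,0],0],[[-2.5,-0.4,0],0],[[0,0,3],0],[[0,0,4],0],[[0,0,4],0],[[-2,3,1],0],[[-2,3.5,1],0],[[-2,3.5,0],0],[[-2,3.5,0],0],[[-1,3.5,0],0],[[-1,4,0],0],[[-1,4,0],0],[[-1,4,0],0],[[0,0,0],0],[[0,0,0],0]]' && python3 - <<'E'
from h import *
c=ctrl.camera('top');a=c['color'][:,:,::-1];A=cv2.resize(a[165:285,265:365],(480,576),interpolation=cv2.INTER_CUBIC)
b=ctrl.camera('scene')['color'][:,:,::-1];B=cv2.resize(b[215:315,255:345+15],(320,305),interpolation=cv2.INTER_CUBIC)
B=cv2.copyMakeBorder(B,0,576-305,0,0,cv2.BORDER_CONSTANT)
cv2.imwrite('pics/end.png',np.hstack([A,B]))
ce=np.array([.5797,-.0274]);t=.154;R=np.array([[np.cos(t),-np.sin(t)],[np.sin(t),np.cos(t)]])
for n,p in dict(shut=[.0185,-.045,.078],hinge=[.0185,.048,.06],rowTL=[.028,.028,.072],rowTR=[.028,-.028,.072]).items():
    w=np.r_[R@p[:2]+ce,p[2]];print(n,((proj(c,w)[0]-[265,165])*4.8).round())
E
```

```text
time_s: 14.95
ee_pos: [0.4341, 0.2397, 0.1705]
eef_rot: [3.142, 0.0, -2.984]
force: [0.6, -0.7, -0.5]
grip_width: 0.0
grip_force: 0.0
shut [379. 146.]
hinge [159. 193.]
rowTL [202. 156.]
rowTR [335. 135.]
```

View pics/end.png

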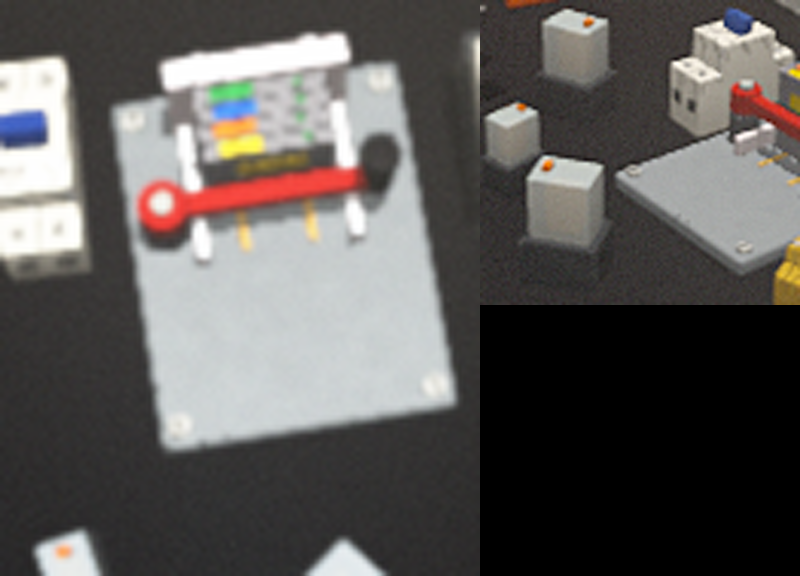

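The final view shows the lever across the row: hinge (161,204) and knob (380,155) share the same ~10 px (2 raw px) offset from the shut prediction, so it is shut. The row is square, the relay is upright on the trolley, and the breaker is where it was.

```bash
python3 -c "
from station import ctrl
print(ctrl.hand_in())"
```

```text
the job is handed in; nothing more can be done
None
```

I handed the job in with the relay upright on the trolley clear of the block, the four modules upright against the backstop, and the lever shut across the row; the hand-in returned no verdict.

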